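# Find the full alloy box and stand it up in the file

### The arm

A 7-joint arm with a two-finger parallel gripper is mounted at the origin on the work surface. World frame = base frame: x ahead of the robot, y to its left, z up, the work surface at z = 0. Lengths are in m, angles in rad, forces in N, time in s.
With the tool pointing down it reaches from about 0.425 to 0.925 m from the base axis. Payload 6.8 kg.
Tool frame: the origin (TCP) lies at the very end of the fingers, on their centre line; the grasp point (between the pads) lies 19 mm behind it (r.tcp_to_grasp is the distance from the TCP to the grasp point, in m); z points along the fingers, y is the line along which they close (so a half turn about z gives the same grasp; the last joint's range is limited). The gripper opens to 85 mm and grips with 20 to 120 N. Pads are 22 mm wide; open, the fingers measure 114 mm over their backs; the gripper's body (76 mm by 85 mm) begins 54 mm behind the grasp point. The pads swing forward as they close: fully open they stand 13 mm farther back than shut.
Start: joints at [1.099, 0.477, 0.022, 1.555, -0.011, 1.109, -0.083], TCP at [0.24, -0.631, 0.231] pointing down, gripper open.
Joint ranges: [-2.96, 2.96], [-0.34, 2.1], [-1.41, 1.46], [0.24, 2.44], [-1.37, 4.51], [0.17, 1.92], [-2.96, 2.96]. Speed limits (rad/s): [2.39, 2.39, 3.14, 3.14, 3.14, 3.14, 3.14].

### API

Orientations are given as a rotation vector (axis times angle).
In Python, from bench import r gives the robot as it stands.
- The arm moves only by the tool step_arm, never from a script. Its argument "moves" is a list of rows, each a list of 7 numbers: the shift along the tool's x, y, z in mm, then the turn, a rotation vector about the tool's x, y, z in rad, then the finger opening in mm, from 0 to 85.4. A call has 1 to 8 rows; each row is the pose to reach, as a shift and turn from the pose commanded when the call began, along the tool's axes at that moment; what a row does not reach only later rows make up. A row lasts 1/10 s, in which the tool goes at most 50 mm and 8.59 degrees, less where a joint would pass 70% of its speed; a pose out of reach is approached as far as the arm can. A call with a gripper value outside its range is refused whole. The fingers move at their own pace and stop on an object; "grip_force" is the grip in N (left out, the last holds). Time passes only in rows, so rows that repeat a pose let the fingers close. It gives the time, the measured TCP pose, the force, the opening and the grip force at its end, in the units of the state.
- r.get_obs(): the state, without advancing time (a new reading comes with each control period).
- r.grab_frame(name): name is "scene" or "top" or "wrist"; returns a dict with "image" (480x640x3 uint8, red, green, blue), "depth" (480x640 float32, m along the optical axis (not along the pixel's ray), 0 where there is no reading), "mtx" (3x3 intrinsics, pixels), "rvec" (rotation vector, rad) and "tvec" (3), from world to camera coordinates, as OpenCV has them. Camera axes: x right, y down, z forward; pixel columns grow to the right and rows downward; lengths in m; the calibration is good to about 2 mm. A picture is of the moment at which its call begins.
- r.hand_in(): hands the job in; it is judged then, once.
The state is a dict: "clock": time; "joints": joint angles; "qvel": joint speeds; "tau": joint torques, N m; "tcp_pos": TCP position; "orientation": TCP orientation; "contact_force": force on the tool from outside, world axes, zero at the start; "moment": the same for the moment, N m; "grip_width": finger opening in m; "gripper_force": force on a finger pad.
Only numpy, scipy, OpenCV 4.12 (cv2) and the standard library are available. Lean on these libraries where they do the work, as an engineer would, in place of code of your own. Each camera call takes 0.05 s, during which the arm holds its last target. There are 200 camera calls.

### The job

One of the two alloy boxes lying flat on the bench is still full of ingots and the other is empty; they look alike, so feel by the weight which is which. Stand the full one on its bottom end, blue lid up, in free space in the row in the metal file, facing like the boxes beside it and set down gently on the file's floor, with its neighbours left standing. Leave the empty box lying flat on the bench and do not shift the cast, the bottle, the bowl or the spatula.

Things in the scene. Friction and masses are not known exactly. Their poses are not given: they have to be found in the camera images.
- box_a: Closed flat box lying on a large face, white with an all-blue lid end (last 28 mm): 110 long (x) x 60 wide (y) x 28 mm thick (z). Origin = centre = mass centre (3 mm); +x points to the blue end, which starts roughly towards the robot. Rigid. Two look alike: one holds ingots, 370-520 g in all, the other is empty, about 100 g; which is which varies.
- box_b: Closed flat box lying on a large face, white with an all-blue lid end (last 28 mm): 110 long (x) x 60 wide (y) x 28 mm thick (z). Origin = centre = mass centre (3 mm); +x points to the blue end, which starts roughly towards the robot. Rigid. Two look alike: one holds ingots, 370-520 g in all, the other is empty, about 100 g; which is which varies.
- file: Low grey metal file fixed to the bench, with a row of boxes standing on end. Origin: centre of underside; y along the row, z up. Floor top at z = 3 mm. End plates at y = +-80 mm (inner faces), 85 mm high. Lips at x = +-34 mm (inner faces), 3 mm thick, 12 mm high; sides open above. The larger free space beside the middle box is at least 35 mm wide.
- stock_1: Full stock box of the same make, standing on its bottom end in the file, blue lid end uppermost: 60 mm wide (x), 28 mm thick (y, along the row), 110 mm high (z). Loose, about 400 g. Origin at its centre, z up towards the lid. By the end plate at the file's -y end.
- stock_2: Full stock box of the same make, standing on its bottom end in the file, blue lid end uppermost: 60 mm wide (x), 28 mm thick (y, along the row), 110 mm high (z). Loose, about 400 g. Origin at its centre, z up towards the lid. The middle one: anywhere between the other two.
- stock_3: Full stock box of the same make, standing on its bottom end in the file, blue lid end uppermost: 60 mm wide (x), 28 mm thick (y, along the row), 110 mm high (z). Loose, about 400 g. Origin at its centre, z up towards the lid. By the end plate at the file's +y end.
- cast: Bystander: yellow stone cast of a dental arch, 66 x 60 mm, 39 mm high, loose. Origin at the centre of its underside. Well beyond it stands a fixed metal control unit, 92 mm high, past all that is handled.
- bottle: Bystander: amber bottle with black cap and paper label, 54 mm across, 115 mm tall, loose. Origin at the centre of its underside.
- bowl: Bystander: green mixing bowl, 104 mm across the rim, 55 mm high, loose. Origin at the centre of its underside.
- spatula: Bystander: plaster spatula lying on the bench, 195 mm long along its x, dark wooden handle to -x (12 mm high) and flat steel blade, loose. Origin on its underside, near the middle.

How it is judged:
At the end, for the whole second after the job is handed in: The full box stands lid up on the file's floor (over 2.3 N on it), upright within 4.5 deg, turned within 7 deg of the row, within 8 mm of the file's centre line; the empty box lies flat on the bench (5 deg); the three stock boxes stand upright in the file (4.5 deg); all at rest (((angle between box_a's own x axis and vertical below 0.08 rad and angle between the z axis of box_a and the y axis of file, either way round below 0.12 rad and x of box_a in the frame of file between -0.008 and 0.008 m and y of box_a in the frame of file between -0.07 and 0.07 m and z of box_a in the frame of file between 0.054 and 0.062 m and contact force between box_a and file above 2.3 N and linear speed of each of box_a, box_b below 0.02 m/s and angular speed of box_a below 0.1 rad/s and angle between box_b's own x axis and vertical between 1.48 and 1.66 rad and height (world z) of box_b between 0.01 and 0.019 m) or (angle between box_b's own x axis and vertical below 0.08 rad and angle between the z axis of box_b and the y axis of file, either way round below 0.12 rad and x of box_b in the frame of file between -0.008 and 0.008 m and y of box_b in the frame of file between -0.07 and 0.07 m and z of box_b in the frame of file between 0.054 and 0.062 m and contact force between box_b and file above 2.3 N and linear speed of each of box_b, box_a below 0.02 m/s and angular speed of box_b below 0.1 rad/s and angle between box_a's own x axis and vertical between 1.48 and 1.66 rad and height (world z) of box_a between 0.01 and 0.019 m)) and angle between each of stock_1, stock_2, stock_3's own z axis and vertical below 0.08 rad and z of stock_1 in the frame of file between 0.054 and 0.062 m and linear speed of each of stock_1, stock_2, stock_3 below 0.02 m/s and z of stock_2 in the frame of file between 0.054 and 0.062 m and z of stock_3 in the frame of file between 0.054 and 0.062 m); the robot touches nothing.
It fails at once if a box dropped into the file (falling free at over 0.4 m/s, a drop of about 8 mm) ((contact force between the fingers and box_a below 0.05 N and linear speed of box_a above 0.4 m/s and horizontal distance between box_a and file below 0.09 m and z of box_a in the frame of file above 0.04 m) or (contact force between the fingers and box_b below 0.05 N and linear speed of box_b above 0.4 m/s and horizontal distance between box_b and file below 0.09 m and z of box_b in the frame of file above 0.04 m)).
It fails at once if a standing box of the row knocked over (tilted over 0.3 rad) (angle between any of stock_1, stock_2, stock_3's own z axis and vertical above 0.3 rad).
It fails at once if a bystander (cast, bottle, bowl, spatula) shifted by over 20 mm (distance of any of cast, bottle, bowl, spatula from where it was at the start of the episode above 0.02 m).
It also fails if it takes over 72 s, if anything falls off the work surface, if the arm or the gripper's body presses on something with over 40 N, if the wrist force passes 120 N, or if a joint passes its speed limit or range.

## Working session

There is one attempt and no reset: what is moved stays moved. The work goes in short steps, Python scripts to look and compute and a tool call to move; the robot and the scene stay as the last step left them, time stands still between calls to the robot, and variables do not carry over. Pictures are saved under pics/ and viewed, at most 10 in all, crops included, and the job is handed in when it is done.

Besides the shell and the picture viewer there is one more tool, called after "Emit:" as a command line: name --pt "numbers of a row" for each row, then --argument value for the rest. step_arm: Moves the arm, as the interface text tells. Its arguments: {"type":"object","properties":{"moves":{"type":"array","items":{"type":"array","items":{"type":"number"}}},"grip_force":{"type":"number"}},"required":["moves"]}

```bash
mkdir -p pics; ls; python3 - <<'E'
from bench import r
import cv2,numpy as np
print(r.get_obs())
for n in ("scene","top"):
    f=r.grab_frame(n); np.savez(f"pics/{n}0.npz",**f)
    cv2.imwrite(f"pics/{n}0.png",f["image"][:,:,::-1])
    print(n,f["mtx"],f["rvec"],f["tvec"])
E
```

```text
pics
{'clock': 0.0, 'joints': array([ 1.09889357,  0.47781633,  0.02231392,  1.55648821, -0.01149881,
        1.10928377, -0.08312329]), 'qvel': array([ 1.15574568e-04,  1.04639445e-03, -6.02226282e-06,  2.79879984e-04,
       -1.29021911e-03,  1.15690892e-03,  4.34700196e-04]), 'tau': array([ 2.74934964e-04, -5.96454370e+01,  1.60799671e+00, -2.81197768e+01,
        1.24534144e-02,  9.35180200e-03,  1.70994559e-05]), 'tcp_pos': array([ 0.23996819, -0.63025272,  0.23029881]), 'orientation': array([-3.08797552e+00, -5.68019561e-01,  7.28661971e-04]), 'contact_force': array([-0.8871723 , -0.10070289,  0.25418902]), 'moment': array([ 0.01527592, -0.01847633,  0.01488063]), 'gripper_force': 0.0, 'grip_width': 0.08555103851172913}
scene [[625.10482111   0.         318.5763004 ]
 [  0.         625.10482111 232.63304165]
 [  0.           0.           1.        ]] [ 2.01272254  1.68394514 -0.51117247] [-0.07291477 -0.3764797   1.54470519]
top [[510.07485227   0.         315.05622188]
 [  0.         510.07485227 235.73021078]
 [  0.           0.           1.        ]] [ 1.96111017 -2.2632349   0.23042008] [0.05534662 0.54245744 1.03413981]
```

View pics/scene0.png

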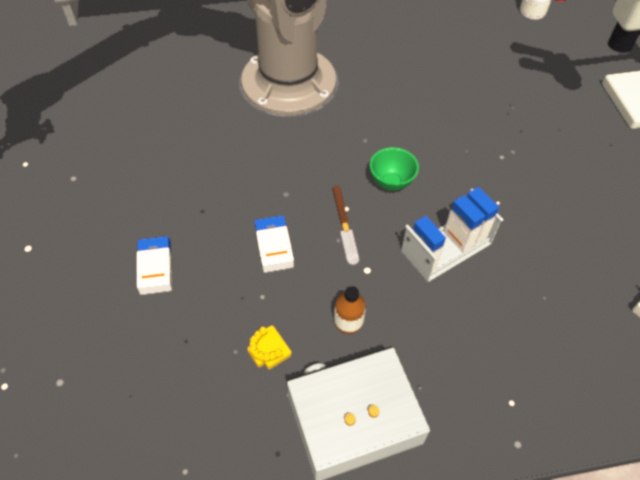

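View pics/top0.png

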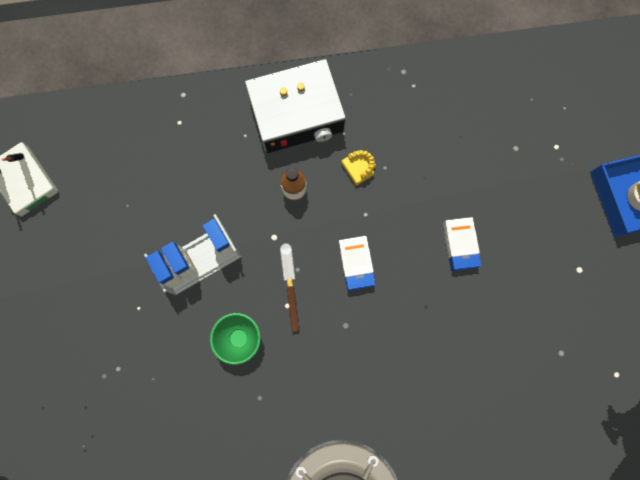

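```bash
cat > h.py <<'E'
import cv2,numpy as np
from scipy.spatial.transform import Rotation as R
def pts(f):
    "depth image -> world points HxWx3"
    K=f["mtx"];Rw=cv2.Rodrigues(f["rvec"])[0]
    v,u=np.mgrid[:480,:640]; d=f["depth"]
    c=np.stack([(u-K[0,2])/K[0,0]*d,(v-K[1,2])/K[1,1]*d,d],-1)
    return (c-f["tvec"].ravel())@Rw
def ray(f,uv,z):
    K=f["mtx"];Rw=cv2.Rodrigues(f["rvec"])[0]
    uv=np.atleast_2d(uv).astype(float)
    d=np.c_[(uv-K[:2,2])/K[0,0],np.ones(len(uv))]@Rw
    o=-f["tvec"].ravel()@Rw
    return o+d*((z-o[2])/d[:,2])[:,None]
def blue(f):
    h=cv2.cvtColor(f["image"],cv2.COLOR_RGB2HSV)
    return cv2.inRange(h,(105,120,60),(125,255,255))
def white(f):
    h=cv2.cvtColor(f["image"],cv2.COLOR_RGB2HSV)
    return cv2.inRange(h,(0,0,150),(180,70,255))
E
python3 - <<'E'
from h import *
from bench import r
print([a for a in dir(r) if a[0]!='_'], r.tcp_to_grasp)
# top-face outlines (blue+white, high z) of each thing
for n in ("top","scene"):
    f=dict(np.load(f"pics/{n}0.npz"));P=pts(f)
    for nm,lo,hi in (("flat",.021,.04),("stand",.10,.13)):
        m=((P[...,2]>lo)&(P[...,2]<hi)&(f["depth"]>0)).astype(np.uint8)
        m&=((blue(f)|white(f))>0) if nm=="flat" else (blue(f)>0)
        k,l,s,c=cv2.connectedComponentsWithStats(m)
        for i in range(1,k):
            if s[i,4]<80: continue
            q=P[l==i]; z=np.median(q[:,2])
            cs,_=cv2.findContours((l==i).astype(np.uint8),0,1)
            w=ray(f,cs[0][:,0].astype(float),z)[:,:2]
            (cx,cy),(a,b),t=cv2.minAreaRect((w*1000).astype(np.float32))
            if a<b:a,b,t=b,a,t+90
            print(n,nm,c[i].round(),s[i,4],"z%.4f"%z,"c %.1f %.1f"%(cx,cy),"size %.1f %.1f long-axis deg %.1f"%(a,b,t%180))
    bl=blue(f); k,l,s,c=cv2.connectedComponentsWithStats(bl)
    for i in range(1,k):
        if s[i,4]>80: print(" blue",c[i].round(1),s[i,4],ray(f,c[i],.028).round(4)[0],np.median(P[l==i],0).round(4))
    for nm,uv in {"top":{"cast":(360,168),"bottle":(293,185),"bowl":(236,339),"spat":(290,290),"unit":(322,133),"base":(343,480)},"scene":{"bottle":(350,305),"bowl":(394,170)}}[n].items(): print(nm,P[uv[1],uv[0]].round(3))
E
```

```text
['Unreachable', 'get_obs', 'grab_frame', 'hand_in', 'tcp_to_grasp'] 0.0187
top flat [ 23. 179.] 2068 z0.0307 c 779.9 617.3 size 139.1 99.9 long-axis deg 28.6
top flat [610. 201.] 378 z0.0309 c 537.3 -680.6 size 160.1 18.2 long-axis deg 6.5
top flat [463. 244.] 1302 z0.0282 c 489.0 -340.8 size 110.5 62.8 long-axis deg 178.5
top flat [357. 263.] 1314 z0.0284 c 479.8 -105.0 size 110.0 60.9 long-axis deg 1.3
top stand [216. 234.] 400 z0.1133 c 564.4 178.2 size 63.5 27.2 long-axis deg 22.6
top stand [174. 257.] 443 z0.1131 c 530.1 265.0 size 63.0 29.1 long-axis deg 22.8
top stand [159. 267.] 457 z0.1130 c 515.5 297.3 size 62.8 30.0 long-axis deg 22.0
 blue [618.3 193.1] 2615 [ 0.5503 -0.7057  0.028 ] [ 0.5608 -0.7135  0.0081]
 blue [215.4 234.5] 425 [0.5846 0.1931 0.028 ] [0.5648 0.1783 0.1132]
 blue [174.4 257.6] 469 [0.5463 0.2868 0.028 ] [0.529  0.2649 0.1129]
 blue [158.9 267. ] 493 [0.5305 0.3219 0.028 ] [0.5149 0.2976 0.1129]
 blue [464.9 262.5] 390 [ 0.4456 -0.3363  0.028 ] [ 0.4458 -0.3363  0.0274]
 blue [360.1 281.8] 365 [ 0.4365 -0.1048  0.028 ] [ 0.4364 -0.1046  0.0279]
cast [ 0.693 -0.147  0.021]
bottle [0.654 0.009 0.088]
bowl [0.355 0.177 0.006]
spat [0.442 0.047 0.015]
unit [ 0.772 -0.071  0.061]Traceback (most recent call last):
  File "<stdin>", line 22, in <module>
IndexError: index 480 is out of bounds for axis 0 with size 480
```

```bash
cat >> h.py <<'E'
def az(a): a=np.radians(a); return np.array([np.cos(a),np.sin(a),0])
def pose(yaz,tilt,lean):
    "tool y horizontal at azimuth yaz; tool z = down tilted by tilt deg towards azimuth lean (= yaz+-90)"
    t=np.radians(tilt); z=np.array([0,0,-1])*np.cos(t)+az(lean)*np.sin(t); y=az(yaz)
    return R.from_matrix(np.c_[np.cross(y,z),y,z])
def rel(p0,R0,p1,R1):
    d=R0.inv().apply(np.array(p1)-p0)*1000; w=(R0.inv()*R1).as_rotvec()
    print("shift mm",d.round(1),"turn",w.round(4),"rows>=",int(np.ceil(max(np.linalg.norm(d)/50,np.degrees(np.linalg.norm(w))/8.59))))
E
python3 - <<'E'
from h import *
from bench import r
o=r.get_obs(); R0=R.from_rotvec(o["orientation"])
rel(np.array([.24,-.631,.231]),R0,[.489,-.341,.23],pose(-96,0,0))
# refine flat boxes: top-face contours in both views
for n in ("top","scene"):
    f=dict(np.load(f"pics/{n}0.npz"));P=pts(f)
    m=((P[...,2]>.0245)&(P[...,2]<.035)&((blue(f)|white(f))>0)).astype(np.uint8)
    m=cv2.morphologyEx(m,cv2.MORPH_CLOSE,np.ones((5,5),np.uint8))
    k,l,s,c=cv2.connectedComponentsWithStats(m)
    for i in range(1,k):
        if not 700<s[i,4]<2500: continue
        q=ray(f,np.argwhere(l==i)[:,::-1],.028)[:,:2]
        if q[0,1]>0.2 or q[0,1]<-.5: continue
        C=q.mean(0); e,v=np.linalg.eigh(np.cov(q.T)); a=np.degrees(np.arctan2(v[1,1],v[0,1]))%180
        b=(l==i)&(blue(f)>0); cb=ray(f,np.argwhere(b)[:,::-1],.028)[:,:2].mean(0)
        print(n,"c",(C*1000).round(1),"sz",np.sqrt(12*e).round(4),"axis %.1f"%a,"z %.4f"%np.median(P[l==i][:,2]),"blue dir %.1f"%np.degrees(np.arctan2(*(cb-C)[::-1])))
E
```

```text
shift mm [ 335.9 -182.4    1.3] turn [-0.0016  0.0005  0.4685] rows>= 8
top c [ 488.8 -341.7] sz [0.0603 0.1096] axis 178.3 z 0.0283 blue dir 178.0
top c [ 479.6 -105.4] sz [0.06   0.1099] axis 1.3 z 0.0285 blue dir -178.9
scene c [ 483.8 -106.2] sz [0.06   0.1119] axis 1.7 z 0.0285 blue dir -178.2
scene c [ 494.1 -342.4] sz [0.0613 0.1123] axis 178.8 z 0.0284 blue dir 177.8
```

```bash
python3 - <<'E'
from h import *
from bench import r
o=r.get_obs(); R0=R.from_rotvec(o["orientation"])
R1=pose(-91.7,15,-1.7)
rel(np.array([.24,-.631,.231]),R0,[.473,-.3415,.10],R1)
rel(np.array([.473,-.3415,.10]),R1,[.473,-.3415,.004],R1)
E
```

```text
shift mm [ 320.8 -187.4  131.3] turn [-0.0532  0.2588  0.391 ] rows>= 8
shift mm [-24.8   0.   92.7] turn [0. 0. 0.] rows>= 2
```

Emit:
step_arm --pt "40 -20 0 0 0 0.06 85" --pt "80 -40 0 0 0.05 0.11 85" --pt "120 -65 0 0 0.09 0.16 85" --pt "160 -90 0 0 0.12 0.2 85" --pt "200 -110 20 0 0.15 0.25 85" --pt "240 -140 50 0 0.18 0.28 85"

```text
clock: 0.7
tcp_pos: [0.4132, -0.4197, 0.1863]
orientation: [-3.096, -0.127, -0.28]
contact_force: [0.9, 0.2, -0.1]
grip_width: 0.085
gripper_force: 0.0
```

```bash
cat >> h.py <<'E'
import json
def cmd(row=None,base=None):
    "commanded pose on file; row = last row of the moves made since"
    p,w=base if base else json.load(open("cmd.json")); p=np.array(p);Rc=R.from_rotvec(w)
    if row is not None: p=p+Rc.apply(np.array(row[:3])/1000); Rc=Rc*R.from_rotvec(row[3:6])
    json.dump([p.tolist(),Rc.as_rotvec().tolist()],open("cmd.json","w")); return p,Rc
E
python3 - <<'E'
from h import *
from bench import r
p,Rc=cmd([240,-140,50,0,.18,.28],([.24,-.6305,.2305],[-3.08797552e+00, -5.68019561e-01,7.28661971e-04]))
print(p,r.get_obs()["joints"].round(3))
R1=pose(-91.7,15,-1.7)
rel(p,Rc,[.473,-.3415,.10],R1); rel(p,Rc,[.473,-.3415,.04],R1);rel(p,Rc,[.473,-.3415,.004],R1)
E
```

```text
[ 0.41443208 -0.41417526  0.18072996] [ 0.828  0.345 -0.07   1.883 -0.175  0.818 -0.612]
shift mm [ 49.  -65.2  92.6] turn [-0.0511  0.0862  0.1064] rows>= 3
shift mm [ 38.4 -63.6 151.6] turn [-0.0511  0.0862  0.1064] rows>= 4
shift mm [ 32.1 -62.7 187. ] turn [-0.0511  0.0862  0.1064] rows>= 4
```

Emit:
step_arm --pt "20 -25 25 -0.02 0.03 0.04 85" --pt "40 -50 60 -0.04 0.06 0.08 85" --pt "49 -65 93 -0.051 0.086 0.106 85" --pt "49 -65 93 -0.051 0.086 0.106 85"

```text
clock: 1.1
tcp_pos: [0.4685, -0.3422, 0.0999]
orientation: [-3.114, 0.038, -0.401]
contact_force: [-0.9, -0.1, -0.1]
grip_width: 0.0848
gripper_force: 0.0
```

```bash
python3 - <<'E'
from h import *
from bench import r
p,Rc=cmd([49,-65,93,-.051,.086,.106])
o=r.get_obs();print(p,Rc.as_rotvec(),o["tcp_pos"],o["orientation"],o["joints"].round(3),o["contact_force"].round(2))
f=r.grab_frame("wrist"); np.savez("pics/w0.npz",**f); cv2.imwrite("pics/w0.png",f["image"][:,:,::-1])
E
```

```text
[ 0.47308772 -0.34172348  0.09958038] [ 3.11063504 -0.04549716  0.4092289 ] [ 0.46846233 -0.34220296  0.09994978] [-3.11388646  0.03788181 -0.4014138 ] [ 0.691  0.411 -0.107  2.049 -0.217  0.479 -0.814] [-0.94 -0.06 -0.12]
```

View pics/w0.png

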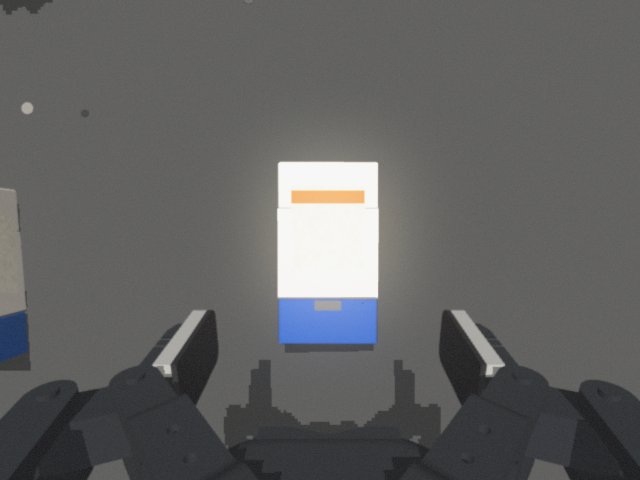

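The wrist view shows the box (columns 278–378) centred between the fingers (inner edges 216 and 440), square to them. Descend and grip.

Emit:
step_arm --pt "-8 0 30 0 0 0 85" --pt "-16 0 60 0 0 0 85" --pt "-22 0 82 0 0 0 85" --pt "-25 0 92 0 0 0 85" --pt "-25 0 92 0 0 0 85"

```text
clock: 1.65
tcp_pos: [0.4685, -0.3496, 0.0086]
orientation: [3.109, -0.048, 0.408]
contact_force: [-0.3, 1.2, -0.3]
grip_width: 0.085
gripper_force: 0.0
```

Emit:
step_arm --pt "0 0 0 0 0 0 50" --pt "0 0 0 0 0 0 50" --pt "0 0 0 0 0 0 50" --pt "0 0 0 0 0 0 50" --pt "0 0 0 0 0 0 50" --pt "0 0 0 0 0 0 50" --grip_force 80

```text
clock: 2.25
tcp_pos: [0.4699, -0.348, 0.0109]
orientation: [3.109, -0.043, 0.412]
contact_force: [-3.6, 3.7, 9.9]
grip_width: 0.0581
gripper_force: 84.6
```

Emit:
step_arm --pt "4 0 -15 0 0 0 50" --pt "9 0 -35 0 0 0 50" --pt "13 0 -50 0 0 0 50" --pt "13 0 -50 0 0 0 50" --pt "13 0 -50 0 0 0 50" --pt "13 0 -50 0 0 0 50" --pt "13 0 -50 0 0 0 50"

```text
clock: 2.95
tcp_pos: [0.4682, -0.3479, 0.0596]
orientation: [3.11, -0.045, 0.408]
contact_force: [-0.2, -0.3, -4.3]
grip_width: 0.0581
gripper_force: 88.3
```

```bash
python3 - <<'E'
from h import *
from bench import r
cmd([-25,0,92,0,0,0]);p,Rc=cmd([13,0,-50,0,0,0])
o=r.get_obs();print(p,o["tcp_pos"],Rc.as_rotvec(),o["orientation"],o["joints"].round(3),o["contact_force"].round(2),o["moment"].round(3),o["clock"])
f=r.grab_frame("scene"); print(r.get_obs()["contact_force"])
E
```

```text
[ 0.47235921 -0.34170257  0.0559058 ] [ 0.46818829 -0.34791768  0.05964737] [ 3.11063504 -0.04549716  0.4092289 ] [ 3.11021483 -0.04532907  0.40798199] [ 0.707  0.481 -0.118  2.066 -0.231  0.387 -0.787] [-0.22 -0.27 -4.34] [0.038 0.614 0.038] 2.95
[-0.48274085  0.00734099 -5.05859534]
```

```bash
python3 - <<'E'
from h import *
from bench import r
o=r.get_obs()
p,Rc=cmd(None,(o["tcp_pos"],o["orientation"].tolist()))
rel(p,Rc,[.42,-.39,.22],pose(-75,15,15))
E
```

```text
shift mm [  -4.1   43.5 -167. ] turn [ 0.0759  0.0008 -0.281 ] rows>= 4
```

Emit:
step_arm --pt "-1 9 -33 0.015 0 -0.06 50" --pt "-2 18 -66 0.03 0 -0.12 50" --pt "-3 27 -99 0.045 0 -0.18 50" --pt "-4 36 -132 0.06 0 -0.24 50" --pt "-4 43 -167 0.076 0.001 -0.281 50" --pt "-4 43 -167 0.076 0.001 -0.281 50"

```text
clock: 3.6
tcp_pos: [0.4208, -0.3941, 0.2254]
orientation: [-3.063, -0.4, -0.412]
contact_force: [1.3, -0.6, -4.9]
grip_width: 0.0579
gripper_force: 90.1
```

Emit:
step_arm --pt "0 0 0 0 -0.1 0 50" --pt "0 0 0 0 -0.22 0 50" --pt "0 0 0 0 -0.34 0 50" --pt "0 0 0 0 -0.46 0 50" --pt "0 0 0 0 -0.58 0 50" --pt "0 0 0 0 -0.7 0 50"

```text
clock: 4.2
tcp_pos: [0.4216, -0.3887, 0.2196]
orientation: [2.984, 0.394, -0.668]
contact_force: [-0.3, -0.0, -6.1]
grip_width: 0.058
gripper_force: 90.2
```

```bash
python3 - <<'E'
from h import *
from bench import r
cmd([-4,43,-167,.076,.001,-.281]);p,Rc=cmd([0,0,0,0,-.7,0])
o=r.get_obs();Rm=R.from_rotvec(o["orientation"]);print(p,o["tcp_pos"],np.degrees((Rc.inv()*Rm).magnitude()),o["joints"].round(3),Rm.as_matrix().round(3))
E
```

```text
[ 0.42012615 -0.38948674  0.22006644] [ 0.42155643 -0.38869766  0.21961481] 0.19033022010726025 [ 0.519  0.49  -0.068  1.636  0.324  1.369 -0.977] [[ 0.874  0.26  -0.411]
 [ 0.234 -0.966 -0.112]
 [-0.427  0.002 -0.904]]
```

Emit:
step_arm --pt "0 0 0 0 -0.12 0 50" --pt "0 0 0 0 -0.24 0 50" --pt "0 0 0 0 -0.36 0 50" --pt "0 0 0 0 -0.48 0 50" --pt "0 0 0 0 -0.6 0 50" --pt "0 0 0 0 -0.72 0 50" --pt "0 0 0 0 -0.83 0 50" --pt "0 0 0 0 -0.87 0 50"

```text
clock: 5.0
tcp_pos: [0.4219, -0.3874, 0.2158]
orientation: [2.351, 0.319, -1.807]
contact_force: [0.2, 0.4, -5.6]
grip_width: 0.0576
gripper_force: 90.5
```

```bash
python3 - <<'E'
from h import *
from bench import r
p,Rc=cmd([0,0,0,0,-.87,0])
o=r.get_obs();Rm=R.from_rotvec(o["orientation"]);print(p,o["tcp_pos"],np.degrees((Rc.inv()*Rm).magnitude()),o["joints"].round(3),Rm.as_matrix().round(3),o["contact_force"])
for n in ("scene","top"):
    f=r.grab_frame(n); np.savez(f"pics/{n}1.npz",**f); 
    if n=="scene": cv2.imwrite("pics/s1.png",f["image"][60:420,:500,::-1])
E
```

```text
[ 0.42012615 -0.38948674  0.22006644] [ 0.42187719 -0.38744375  0.21578136] 0.38313070069636396 [ 0.133  0.95   0.317  1.391  0.5    1.906 -0.945] [[ 0.248  0.264 -0.932]
 [ 0.071 -0.965 -0.254]
 [-0.966 -0.004 -0.258]] [ 0.22751948  0.42044936 -5.57169879]
```

View pics/s1.png

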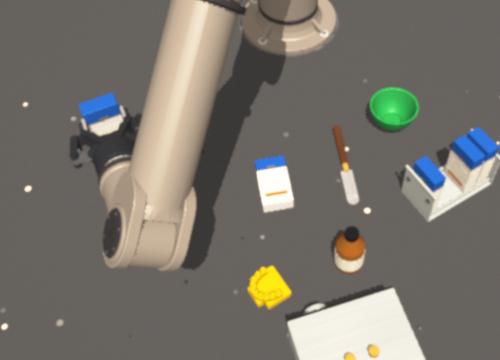

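Emit:
step_arm --pt "20 0 5 0 0 0 50" --pt "48 0 13 0 0 0 50" --pt "76 0 20 0 0 0 50" --pt "98 0 26 0 0 0 50" --pt "112 0 30 0 0 0 50" --pt "112 0 30 0 0 0 50" --pt "112 0 30 0 0 0 50"

```text
clock: 5.8
tcp_pos: [0.4208, -0.3903, 0.1054]
orientation: [2.356, 0.308, -1.802]
contact_force: [0.2, 0.9, -4.4]
grip_width: 0.0579
gripper_force: 90.4
```

```bash
python3 - <<'E'
from h import *
from bench import r
p,Rc=cmd([112,0,30,0,0,0])
o=r.get_obs();Rm=R.from_rotvec(o["orientation"]);print(p,o["tcp_pos"],np.degrees((Rc.inv()*Rm).magnitude()),o["joints"].round(3),Rm.as_matrix().round(3),o["contact_force"])
for n in ("scene","top"):
    f=r.grab_frame(n);P=pts(f);b=(blue(f)>0)&(np.linalg.norm(P[...,:2]-[.43,-.39],axis=-1)<.12)&(f["depth"]>0)
    q=P[b];print(n,len(q))
    if len(q)>50:
        zt=np.percentile(q[:,2],90);t=q[q[:,2]>zt-.006]
        A=np.c_[t[:,:2]-t[:,:2].mean(0),np.ones(len(t))];s=np.linalg.lstsq(A,t[:,2],rcond=None)[0]
        print(" top z",zt,"centre",t.mean(0),"slopes",s[:2], len(t))
E
```

```text
[ 0.42024362 -0.38944509  0.10411824] [ 0.42075376 -0.39025506  0.10539899] 0.168958336731325 [ 0.156  1.096  0.287  1.37   0.451  1.805 -1.033] [[ 0.253  0.258 -0.932]
 [ 0.066 -0.966 -0.25 ]
 [-0.965  0.002 -0.262]] [ 0.15434253  0.85241849 -4.37637278]
scene 658
 top z 0.14144725560417257 centre [ 0.42698374 -0.39037406  0.13951087] slopes [-0.00886121  0.01718729] 429
top 508
 top z 0.14209877179008115 centre [ 0.42362419 -0.38896653  0.14003585] slopes [-0.00956169  0.01563438] 429
```

Emit:
step_arm --pt "10 0 3 0 0 0 50" --pt "19 0 5 0 0 0 50" --pt "24 0 6.5 0 0 0 50" --pt "26 0 7 0 0 0 50" --pt "26 0 7 0 0 0 50" --pt "26 0 7 0 0 0 50"

```text
clock: 6.5
tcp_pos: [0.4208, -0.3899, 0.0783]
orientation: [2.355, 0.309, -1.803]
contact_force: [-0.1, -1.1, -5.1]
grip_width: 0.0581
gripper_force: 90.4
```

Emit:
step_arm --pt "1 0 0.3 0 0 0 50" --pt "2 0 0.5 0 0 0 50" --pt "2 0 0.5 0 0 0 50"

```text
clock: 6.8
tcp_pos: [0.4209, -0.3899, 0.0767]
orientation: [2.354, 0.308, -1.803]
contact_force: [0.1, 0.5, -1.1]
grip_width: 0.0578
gripper_force: 90.6
```

Emit:
step_arm --pt "0.7 0 0.2 0 0 0 50" --pt "0.7 0 0.2 0 0 0 50" --pt "0.7 0 0.2 0 0 0 50" --grip_force 30

```text
clock: 7.1
tcp_pos: [0.4209, -0.3899, 0.0767]
orientation: [2.353, 0.307, -1.804]
contact_force: [1.4, 2.6, 5.8]
grip_width: 0.0575
gripper_force: 90.9
```

Emit:
step_arm --pt "0 0 0 0 0 0 64" --pt "0 0 0 0 0 0 85" --pt "0 0 0 0 0 0 85" --pt "0 0 0 0 0 0 85" --pt "0 0 0 0 0 0 85"

```text
clock: 7.6
tcp_pos: [0.4207, -0.3898, 0.0752]
orientation: [2.355, 0.309, -1.803]
contact_force: [0.0, 0.1, -0.2]
grip_width: 0.0848
gripper_force: 0.0
```

```bash
cat >> h.py <<'E'
def lids(f,near,rad=.12):
    "lid tops: centre, top z, slopes of blue patch near a point"
    P=pts(f);b=(blue(f)>0)&(np.linalg.norm(P[...,:2]-near,axis=-1)<rad)&(f["depth"]>0)
    q=P[b]
    if len(q)<50: print("few",len(q));return
    zt=np.percentile(q[:,2],90);k=b.copy();k[b]=q[:,2]>zt-.006;t=P[k]
    s=np.linalg.lstsq(np.c_[t[:,:2]-t[:,:2].mean(0),np.ones(len(t))],t[:,2],rcond=None)[0]
    w=ray(f,np.argwhere(k)[:,::-1],zt-.002)[:,:2]
    (cx,cy),(a,c),th=cv2.minAreaRect((w*1000).astype(np.float32))
    if a<c:a,c,th=c,a,th+90
    print("z %.4f"%zt,"slopes",s[:2].round(3),"c %.1f %.1f size %.1f %.1f long %.1f"%(cx,cy,a,c,th%180),len(t))
E
python3 - <<'E'
from h import *
from bench import r
cmd([26,0,7,0,0,0]);cmd([2,0,.5,0,0,0]);p,Rc=cmd([.7,0,.2,0,0,0])
o=r.get_obs();Rm=R.from_rotvec(o["orientation"]);print(p,o["tcp_pos"],o["contact_force"],o["grip_width"])
for n in ("scene","top"): lids(r.grab_frame(n),[.43,-.39])
E
```

```text
[ 0.42026206 -0.38943755  0.07440327] [ 0.42072469 -0.38984088  0.0751991 ] [ 0.03234762  0.12923788 -0.16207479] 0.08480974254200561
z 0.1122 slopes [-0.004 -0.003] c 428.2 -387.2 size 59.3 32.9 long 104.4 410
z 0.1121 slopes [0.012 0.007] c 423.6 -386.2 size 61.0 27.9 long 104.1 411
```

Emit:
step_arm --pt "0 0 -15 0 0 0 85" --pt "0 0 -40 0 0 0 85" --pt "-5 0 -75 0 0 0 85" --pt "-40 0 -95 0 0.1 0 85" --pt "-85 0 -95 0 0.22 0 85" --pt "-125 0 -90 0 0.35 0 85" --pt "-145 0 -80 0 0.48 0 85" --pt "-150 0 -80 0 0.5 0 85"

```text
clock: 8.5
tcp_pos: [0.4551, -0.3836, 0.2478]
orientation: [2.778, 0.351, -1.169]
contact_force: [-0.4, -0.3, 0.2]
grip_width: 0.0852
gripper_force: 0.0
```

```bash
python3 - <<'E'
from h import *
from bench import r
o=r.get_obs();p,Rc=cmd(None,(o["tcp_pos"].tolist(),o["orientation"].tolist()))
print(p,o["joints"].round(3),o["contact_force"])
rel(p,Rc,[.425,-.388,.20],pose(-75.6,0,0))
for n in ("scene","top"): lids(r.grab_frame(n),[.425,-.387],.06)
E
```

```text
[ 0.45506827 -0.38359939  0.24776826] [ 0.163  0.697  0.32   1.426  0.304  1.664 -0.912] [-0.39332458 -0.31077195  0.18364334]
shift mm [13.1 -3.8 55. ] turn [ 0.0105  0.7978 -0.    ] rows>= 6
few 16
z 0.1129 slopes [0.001 0.024] c 426.6 -397.6 size 33.3 27.4 long 104.5 174
```

Emit:
step_arm --pt "2 -1 10 0 0.14 0 85" --pt "4 -1 20 0 0.28 0 85" --pt "7 -2 30 0 0.42 0 85" --pt "9 -3 40 0.01 0.56 0 85" --pt "11 -3 48 0.01 0.7 0 85" --pt "13 -4 55 0.01 0.798 0 85" --pt "13 -4 55 0.01 0.798 0 85" --pt "13 -4 55 0.01 0.798 0 85"

```text
clock: 9.4
tcp_pos: [0.4271, -0.3828, 0.1919]
orientation: [-3.106, -0.405, 0.022]
contact_force: [1.3, 0.7, 0.2]
grip_width: 0.0851
gripper_force: 0.0
```

```bash
python3 - <<'E'
from h import *
from bench import r
p,Rc=cmd([13,-4,55,.01,.798,0])
o=r.get_obs();print(p,o["tcp_pos"],Rc.as_matrix().round(3),o["joints"].round(3))
f=r.grab_frame("wrist");print(cv2.Rodrigues(f["rvec"])[0].T@-f["tvec"].ravel())
lids(f,[.425,-.388],.08); cv2.imwrite("pics/w1.png",f["image"][:,:,::-1])
E
```

```text
[ 0.42486035 -0.38781196  0.20002168] [ 0.42708933 -0.38282383  0.19186529] [[ 0.969  0.249  0.   ]
 [ 0.249 -0.969 -0.   ]
 [ 0.     0.    -1.   ]] [ 0.478  0.362  0.18   1.841 -0.073  0.961 -0.622]
[ 0.49937667 -0.36501958  0.33329946]
z 0.1105 slopes [-0.026 -0.006] c 423.6 -387.0 size 59.9 29.1 long 105.0 4178
```

View pics/w1.png

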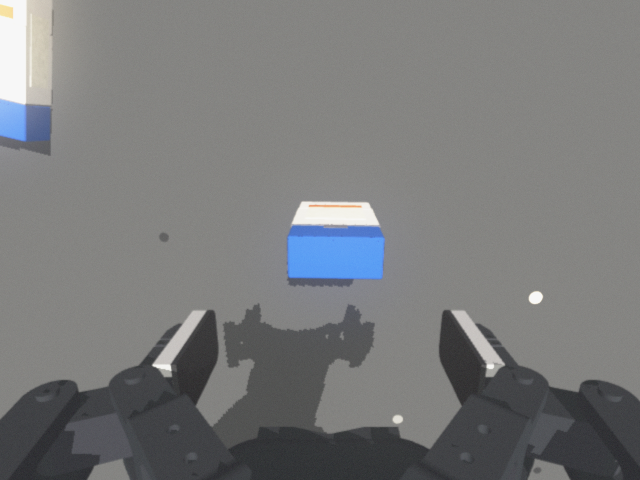

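```bash
python3 - <<'E'
from h import *
from bench import r
o=r.get_obs();p,Rc=cmd(None,(o["tcp_pos"].tolist(),o["orientation"].tolist()))
print(p)
rel(p,Rc,[.4238,-.3868,.13],pose(-75.2,0,0));rel(p,Rc,[.4238,-.3868,.068],pose(-75.2,0,0))
E
```

```text
[ 0.42829827 -0.38252512  0.19220153]
shift mm [-4.7  3.6 62.2] turn [-0.01    0.0118  0.0025] rows>= 2
shift mm [ -4.    4.2 124.2] turn [-0.01    0.0118  0.0025] rows>= 3
```

Emit:
step_arm --pt "-4 3.5 10 -0.01 0.012 0 85" --pt "-4.5 3.6 30 -0.01 0.012 0 85" --pt "-4.5 3.6 50 -0.01 0.012 0 85" --pt "-4.5 3.8 75 -0.01 0.012 0 85" --pt "-4 4 100 -0.01 0.012 0 85" --pt "-4 4.2 118 -0.01 0.012 0 85" --pt "-4 4.2 124 -0.01 0.012 0 85" --pt "-4 4.2 124 -0.01 0.012 0 85"

```text
clock: 10.25
tcp_pos: [0.4239, -0.387, 0.0682]
orientation: [-3.115, -0.409, -0.002]
contact_force: [0.0, -0.5, 0.4]
grip_width: 0.0851
gripper_force: 0.0
```

Emit:
step_arm --pt "0 0 0 0 0 0 50" --pt "0 0 0 0 0 0 50" --pt "0 0 0 0 0 0 50" --pt "0 0 0 0 0 0 50" --pt "0 0 0 0 0 0 50" --pt "0 0 0 0 0 0 50" --grip_force 60

```text
clock: 10.85
tcp_pos: [0.4236, -0.3884, 0.0707]
orientation: [3.113, 0.404, 0.008]
contact_force: [-0.3, 1.5, 6.3]
grip_width: 0.0595
gripper_force: 65.1
```

Emit:
step_arm --pt "0 0 -10 0 0 0 50" --pt "0 0 -40 0 0 0 50" --pt "0 0 -80 0 0 0 50" --pt "0 0 -110 0 0 0 50" --pt "0 0 -130 0 0 0 50" --pt "0 0 -130 0 0 0 50" --pt "0 0 -130 0 0 0 50"

```text
clock: 11.55
tcp_pos: [0.4216, -0.3878, 0.199]
orientation: [3.114, 0.404, 0.004]
contact_force: [-0.2, 0.1, -4.5]
grip_width: 0.0592
gripper_force: 66.9
```

```bash
python3 - <<'E'
from h import *
from bench import r
cmd([-4,4.2,124,-.01,.012,0]);p,Rc=cmd([0,0,-130,0,0,0])
o=r.get_obs();print(p,o["tcp_pos"],R.from_rotvec(o["orientation"]).as_matrix().round(3),o["joints"].round(3),o["contact_force"])
for n in ("scene","top"):
    f=r.grab_frame(n); np.savez(f"pics/{n}2.npz",**f)
    lids(f,[.424,-.387],.08)
    for c in ((.564,.178),(.530,.265),(.515,.297)): lids(f,c,.017)
cv2.imwrite("pics/t2.png",cv2.resize(f["image"][190:320,100:300,::-1],None,fx=4,fy=4,interpolation=2))
E
```

```text
[ 0.42375811 -0.386801    0.19822124] [ 0.42162458 -0.38780714  0.19897889] [[ 0.967  0.255  0.003]
 [ 0.255 -0.967 -0.001]
 [ 0.002  0.002 -1.   ]] [ 0.487  0.343  0.186  1.851 -0.078  0.951 -0.606] [-0.17288928  0.06835347 -4.54673671]
z 0.2401 slopes [-0.008  0.009] c 426.5 -388.1 size 60.2 33.7 long 103.2 460
z 0.1157 slopes [ 0.   -0.01] c 565.5 175.8 size 33.1 29.4 long 19.7 196
z 0.1155 slopes [0.005 0.011] c 531.2 263.9 size 33.4 30.3 long 23.8 194
z 0.1155 slopes [-0.     0.005] c 515.8 295.6 size 33.6 30.8 long 22.4 192
few 29
z 0.1158 slopes [0.011 0.023] c 563.9 177.6 size 34.1 26.5 long 23.8 184
z 0.1161 slopes [ 0.009 -0.009] c 529.7 265.3 size 32.6 28.2 long 20.5 196
z 0.1158 slopes [0.008 0.014] c 515.1 297.3 size 33.2 28.0 long 21.2 202
```

View pics/t2.png

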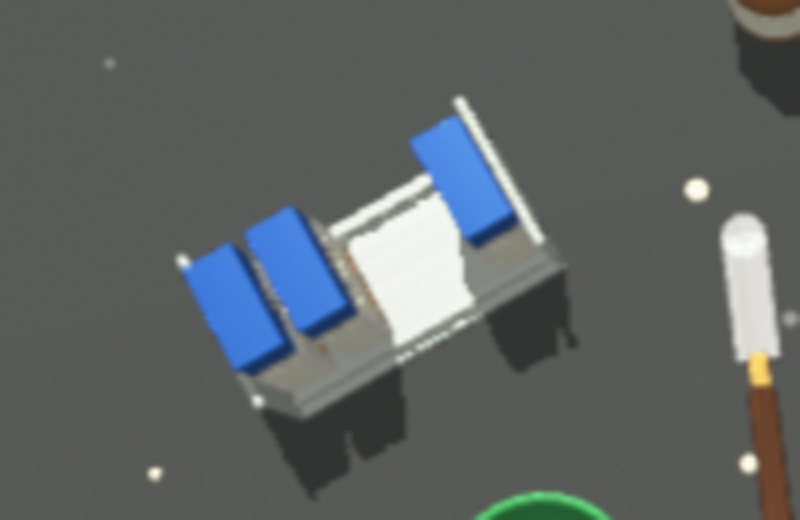

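```bash
python3 - <<'E'
from h import *
from bench import r
f=dict(np.load("pics/top2.npz"))
uv=np.array([[460,100],[542,241],[183,260],[258,402]])/4+[100,190]
w=ray(f,uv,.085)[:,:2]*1000; print(w.round(1)); a=(w[0]+w[1])/2;b=(w[2]+w[3])/2
print("mids",a,b,"centre",(a+b)/2,"row az",np.degrees(np.arctan2(*(b-a)[::-1])),"plate az",[np.degrees(np.arctan2(*(w[i]-w[i+1])[::-1])) for i in (0,2)],"len",np.linalg.norm(b-a))
o=r.get_obs();p,Rc=cmd(None,(o["tcp_pos"].tolist(),o["orientation"].tolist()))
for s,z in ((.5,.26),(1,.24)):
    rel(p,Rc,np.r_[p[:2]+s*(np.array([.547,.221])-p[:2]),z],pose(-75.2+97.5*s,0,0))
E
```

```text
[[612.9 180. ]
 [532.  145.6]
 [548.5 330.4]
 [469.8 298. ]]
mids [572.4065595  162.79083928] [509.15081738 314.22980565] centre [540.77868844 238.51032247] row az 112.67019264961283 plate az [np.float64(23.003244059147082), np.float64(22.366745015220033)] len 164.11901001409905
shift mm [ 138.5 -278.   -62.1] turn [ 1.000e-04 -8.000e-04 -8.512e-01] rows>= 7
shift mm [ 276.9 -556.1  -41.9] turn [ 4.0000e-04 -8.0000e-04 -1.7021e+00] rows>= 13
```

Emit:
step_arm --pt "6 -15 -20 0 0 -0.08 50" --pt "22 -45 -45 0 0 -0.2 50" --pt "42 -85 -60 0 0 -0.33 50" --pt "63 -125 -62 0 0 -0.46 50" --pt "83 -165 -62 0 0 -0.59 50" --pt "103 -205 -62 0 0 -0.7 50" --pt "122 -245 -62 0 0 -0.8 50" --pt "138 -278 -62 0 0 -0.851 50"

```text
clock: 12.45
tcp_pos: [0.4838, -0.0813, 0.2598]
orientation: [2.666, 1.66, 0.0]
contact_force: [0.1, 0.4, -5.1]
grip_width: 0.0593
gripper_force: 67.2
```

```bash
python3 - <<'E'
from h import *
from bench import r
p,Rc=cmd([138,-278,-62,0,0,-.851])
o=r.get_obs();print(p,o["tcp_pos"],o["joints"].round(3))
rel(p,Rc,[.5476,.2212,.24],pose(22.5,0,0))
E
```

```text
[ 0.48359897 -0.08331262  0.2599315 ] [ 0.48382017 -0.08128413  0.25978219] [ 0.155  0.149 -0.129  1.945  0.023  1.048 -0.44 ]
shift mm [301.1 -78.4  20.1] turn [ 7.000e-04 -5.000e-04 -8.545e-01] rows>= 7
```

Emit:
step_arm --pt "30 -8 0 0 0 -0.1 50" --pt "72 -19 0 0 0 -0.23 50" --pt "115 -30 0 0 0 -0.36 50" --pt "160 -42 5 0 0 -0.49 50" --pt "205 -53 10 0 0 -0.61 50" --pt "245 -64 15 0 0 -0.72 50" --pt "280 -73 20 0 0 -0.81 50" --pt "301 -78 20 0 0 -0.855 50"

```text
clock: 13.25
tcp_pos: [0.5475, 0.2232, 0.2385]
orientation: [-1.737, -2.618, 0.002]
contact_force: [0.7, -0.9, -5.4]
grip_width: 0.0593
gripper_force: 67.3
```

Emit:
step_arm --pt "0 0 0 0 0 0 50" --pt "0 0 0 0 0 0 50" --pt "0 0 0 0 0 0 50"

```text
clock: 13.55
tcp_pos: [0.549, 0.2179, 0.2406]
orientation: [1.747, 2.607, -0.002]
contact_force: [0.4, -0.7, -5.0]
grip_width: 0.0596
gripper_force: 67.5
```

```bash
python3 - <<'E'
from h import *
from bench import r
p,Rc=cmd([301,-78,20,0,0,-.855])
o=r.get_obs();print(p,o["tcp_pos"],R.from_rotvec(o["orientation"]).as_matrix().round(3),o["joints"].round(3))
for n in ("scene","top"): lids(r.grab_frame(n),[.547,.221],.06)
f=r.grab_frame("wrist");np.savez("pics/w2.npz",**f);cv2.imwrite("pics/w2.png",f["image"][:,:,::-1])
E
```

```text
[0.54791044 0.22091782 0.24011045] [0.54903596 0.21789704 0.24055264] [[-0.38   0.925  0.003]
 [ 0.925  0.38  -0.003]
 [-0.004  0.001 -1.   ]] [-0.179  0.358 -0.391  1.733  0.157  1.08  -0.232]
z 0.2811 slopes [ 0.079 -0.024] c 549.7 216.1 size 63.7 31.6 long 19.8 421
z 0.1156 slopes [ 0.001 -0.011] c 570.4 174.1 size 57.8 14.2 long 37.2 166
```

View pics/w2.png

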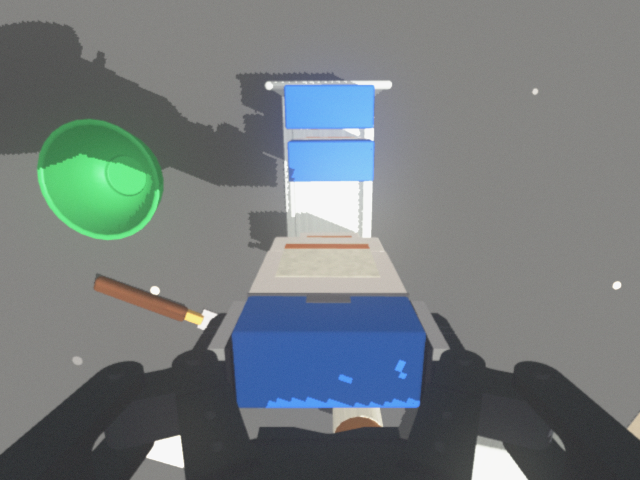

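Wrist view: held lid spans columns 237–420, stock lids 288–373 (s2) and 285–374 (s3), the far end plate 270–388 – all centred near column 329. Measure these in world terms.

```bash
python3 - <<'E'
from h import *
from bench import r
f=dict(np.load("pics/w2.npz"));o=r.get_obs();t=o["tcp_pos"];Rm=R.from_rotvec(o["orientation"])
print(t)
def loc(uv,z): return (Rm.inv().apply(ray(f,uv,z)-t)*1000).round(1)  # tool frame
print("held lid",loc([[237,407],[420,407],[245,296],[413,296]],t[2]+.042))
P=pts(f)
for nm,c in (("s2",(330,160)),("s3",(330,107))): print(nm,"z",P[c[1],c[0],2].round(4))
print("s2",loc([[288.5,181],[373.5,181],[288.5,140.5],[373.5,139.5]],.113))
print("s3",loc([[284.5,128.5],[374.5,128],[284,85.5],[374.5,86]],.113))
print("plate",loc([[270,85],[388,85]],.085))
m=white(f)
for v in (190,205): 
    u=np.flatnonzero((f["image"][v,280:380].astype(int).sum(-1))>430)+280; print(v,u.min(),u.max(),loc([[u.min(),v],[u.max(),v]],.015))
E
```

```text
[0.54916008 0.21859297 0.24120173]
held lid [[ -9.9 -29.9 -42. ]
 [-10.1  27.7 -41.9]
 [ 28.2 -24.9 -42.2]
 [ 28.1  23.1 -42. ]]
s2 z 0.1127
s3 z 0.1118
s2 [[ 38.7 -29.1 128. ]
 [ 38.6  30.8 128.1]
 [ 66.2 -28.2 127.9]
 [ 66.8  29.8 128. ]]
s3 [[ 74.  -30.7 127.9]
 [ 74.3  30.2 128. ]
 [101.  -30.1 127.8]
 [100.7  29.3 127.9]]
plate [[104.2 -43.2 155.7]
 [104.2  42.2 155.9]]
190 280 379 [[ 17.3 -47.7 226. ]
 [ 17.2  47.9 226.3]]
205 280 379 [[  2.6 -48.3 226.1]
 [  2.5  48.5 226.3]]
```

Emit:
step_arm --pt "4.5 0.7 3 0 0 0 50" --pt "4.5 0.7 18 0 0 0 50" --pt "4.5 0.7 40 0 0 0 50" --pt "4.5 0.7 65 0 0 0 50" --pt "4.5 0.7 90 0 0 0 50" --pt "4.5 0.7 110 0 0 0 50" --pt "4.5 0.7 122 0 0 0 50" --pt "4.5 0.7 127 0 0 0 50"

```text
clock: 14.5
tcp_pos: [0.5474, 0.224, 0.1122]
orientation: [1.743, 2.611, -0.002]
contact_force: [-0.1, -0.3, -5.0]
grip_width: 0.0593
gripper_force: 67.3
```

```bash
python3 - <<'E'
from h import *
from bench import r
o=r.get_obs();print(o["tcp_pos"],R.from_rotvec(o["orientation"]).as_matrix().round(3),o["contact_force"])
f=r.grab_frame("wrist");np.savez("pics/w3.npz",**f);cv2.imwrite("pics/w3.png",f["image"][:,:,::-1])
print(r.get_obs()["contact_force"],r.get_obs()["tcp_pos"])
E
```

```text
[0.54735171 0.22397072 0.11224223] [[-0.383  0.924  0.001]
 [ 0.924  0.383 -0.003]
 [-0.003 -0.    -1.   ]] [-0.13277805 -0.33193816 -4.95900336]
[-0.07402472  0.13015281 -5.31673389] [0.5475761  0.22412996 0.11246284]
```

View pics/w3.png

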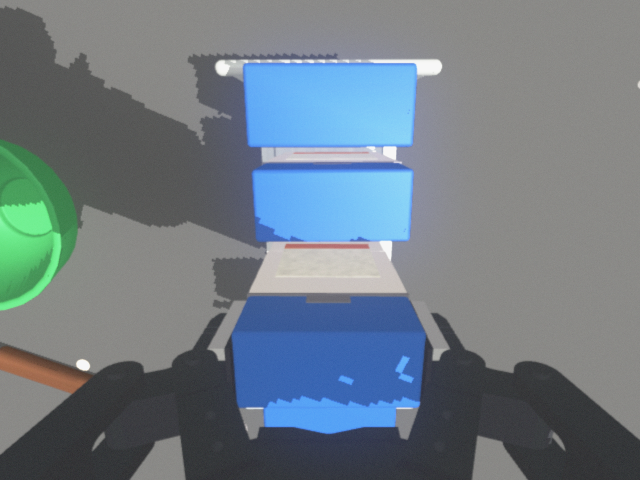

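Box sits centred over the gap, lids and lips symmetric about column 329. Lower the rest and creep to contact.

Emit:
step_arm --pt "0 0 8 0 0 0 50" --pt "0 0 18 0 0 0 50" --pt "0 0 27 0 0 0 50" --pt "0 0 32 0 0 0 50" --pt "0 0 34 0 0 0 50" --pt "0 0 34 0 0 0 50" --pt "0 0 34 0 0 0 50"

```text
clock: 15.25
tcp_pos: [0.5487, 0.2245, 0.0804]
orientation: [1.743, 2.609, 0.002]
contact_force: [-0.0, -0.4, -4.5]
grip_width: 0.0593
gripper_force: 67.5
```

Emit:
step_arm --pt "0 0 1 0 0 0 50" --pt "0 0 2 0 0 0 50" --pt "0 0 2 0 0 0 50"

```text
clock: 15.55
tcp_pos: [0.5484, 0.2243, 0.0781]
orientation: [1.743, 2.609, 0.001]
contact_force: [-0.6, -1.0, -5.0]
grip_width: 0.0592
gripper_force: 67.5
```

Emit:
step_arm --pt "0 0 1 0 0 0 50" --pt "0 0 2 0 0 0 50" --pt "0 0 2 0 0 0 50"

```text
clock: 15.85
tcp_pos: [0.5483, 0.2242, 0.0759]
orientation: [1.743, 2.61, 0.001]
contact_force: [0.1, 0.2, -4.5]
grip_width: 0.0596
gripper_force: 67.5
```

Emit:
step_arm --pt "0 0 1 0 0 0 50" --pt "0 0 1.5 0 0 0 50" --pt "0 0 1.5 0 0 0 50"

```text
clock: 16.15
tcp_pos: [0.5484, 0.2243, 0.0745]
orientation: [1.743, 2.61, 0.001]
contact_force: [0.4, -0.1, -5.3]
grip_width: 0.0593
gripper_force: 67.5
```

Emit:
step_arm --pt "0 0 0.8 0 0 0 50" --pt "0 0 1.5 0 0 0 50" --pt "0 0 1.5 0 0 0 50"

```text
clock: 16.45
tcp_pos: [0.5486, 0.2244, 0.0738]
orientation: [1.743, 2.609, 0.001]
contact_force: [-2.8, -1.0, 3.0]
grip_width: 0.0591
gripper_force: 68.1
```

Emit:
step_arm --pt "0 0 0 0 0 0 62" --pt "0 0 0 0 0 0 66" --pt "0 0 0 0 0 0 76" --pt "0 0 0 0 0 0 85" --pt "0 0 0 0 0 0 85" --pt "0 0 0 0 0 0 85"

```text
clock: 17.05
tcp_pos: [0.5486, 0.2244, 0.0731]
orientation: [1.743, 2.609, 0.001]
contact_force: [0.4, -0.4, -0.4]
grip_width: 0.0849
gripper_force: 0.0
```

Emit:
step_arm --pt "0 0 -10 0 0 0 85" --pt "0 0 -30 0 0 0 85" --pt "0 0 -60 0 0 0 85" --pt "0 0 -100 0 0 0 85" --pt "0 0 -140 0 0 0 85" --pt "0 0 -170 0 0 0 85" --pt "0 0 -170 0 0 0 85" --pt "0 0 -170 0 0 0 85"

```text
clock: 17.85
tcp_pos: [0.5481, 0.2247, 0.2443]
orientation: [1.742, 2.608, 0.004]
contact_force: [-0.8, -0.3, -0.6]
grip_width: 0.0849
gripper_force: 0.0
```

```bash
python3 - <<'E'
from h import *
from bench import r
o=r.get_obs();print(o["tcp_pos"],o["contact_force"],o["grip_width"])
f=r.grab_frame("wrist");P=pts(f);b=((blue(f)>0)&(P[...,2]>.105)&(P[...,2]<.12)).astype(np.uint8)
k,l,s,c=cv2.connectedComponentsWithStats(b)
for i in range(1,k):
    if s[i,4]>300: 
        q=P[l==i]; sl=np.linalg.lstsq(np.c_[q[:,:2]-q[:,:2].mean(0),np.ones(len(q))],q[:,2],rcond=None)[0]
        (cx,cy),(w,h),th=cv2.minAreaRect((q[:,:2]*1000).astype(np.float32))
        print((cx,cy),(w,h),th,"z",sl[2].round(4),"slope",sl[:2].round(3))
cv2.imwrite("pics/w4.png",f["image"][:,:,::-1])
lids(r.grab_frame("top"),[.48,-.105],.09)
E
```

```text
[0.54812345 0.22471556 0.24432795] [-0.75897434 -0.32966427 -0.55453751] 0.08491888448794983
(515.4019165039062, 299.2982482910156) (59.057621002197266, 27.196256637573242) 22.79309844970703 z 0.1128 slope [ 0.    -0.002]
(530.3115234375, 267.03826904296875) (59.72807312011719, 27.4848575592041) 22.707815170288086 z 0.1127 slope [ 0.005 -0.012]
(546.090576171875, 224.33773803710938) (58.65514373779297, 27.513731002807617) 22.279815673828125 z 0.1125 slope [ 0.017 -0.048]
(565.3193359375, 179.5845947265625) (59.33653259277344, 28.47722625732422) 22.782028198242188 z 0.1124 slope [ 0.028 -0.059]
z 0.0306 slopes [0.002 0.007] c 438.3 -106.0 size 59.6 26.9 long 91.3 311
```

View pics/w4.png

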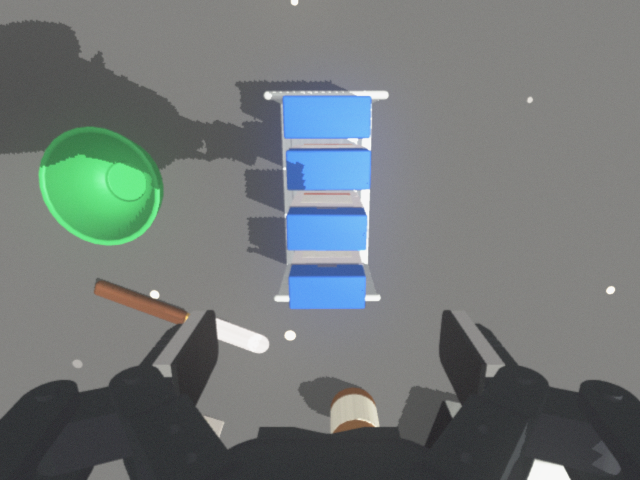

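The row shows four lids in line (rows 117, 170, 230, 288), all at the same height (112–113 mm) and yaw (22–23°). The other box still lies flat on the bench and the gripper is clear.

```bash
python3 -c "
from bench import r
print(r.hand_in())"
```

```text
the job is handed in; nothing more can be done
None
```

I stood the full box (about 0.5 kg by the wrist force) lid up in the gap beside the middle box, left the empty one flat on the bench, and handed the job in at about 18 s; no verdict came back.

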